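Unsnap and open the strainer box cover

TASK

Open the rinse-water strainer box so its strainer can be cleaned: press the black snap tab at its side all the way down, then push the released white cover off its seat and along onto the slightly lower deck beside it, until the opening is wholly uncovered and the cover lies flat and wholly on the deck. Only press and push with the fingertips: do not pinch or lift the cover or let it drop off the open end of the deck, and leave the bowl, brush, knife and oyster where they are.

Things in the scene. Friction and masses are not known exactly. Their poses are not given: they have to be found in the camera images.
- strainer_box: Grey plastic box fixed to the table, 148 mm wide (its x, -74 to 74) and 295 mm long (its y, -145 to 150). Origin at table height, z up; own +y is the direction in which the cover is pushed off. Side rails guide the cover: inner faces x = +-62 mm, top z = 81 mm by the seat; +-67 mm, top z = 77 mm by the deck. The tab is at the -x side, nearest the robot.
- seat (a point): Centre of the cover's seat, on the box at x = 0, y = -80, z = 75 mm. The seat spans y = -137 to -24 mm round an opening (x -45 to 45, y -122 to -40 mm) over the strainer bars; a stop with its top at z = 81 mm closes it at y = -137 mm.
- deck (a point): Where the middle of the cover's underside should end: on the deck, box x = 0, y = 65, z = 71 mm, 145 mm along +y from the seat's centre. The deck is flat, 4 mm lower than the seat, from y = -24 to 150 mm, where it ends open, without a lip. The cover is wholly on it with its centre at y = 31 to 95 mm.
- tab (a joint): Travel of the black snap tab, m: 0 = up, holding the cover; 0.014 = fully down against its stop, cover free. Slides straight down, takes about 4 N plus slight damping (15 N s/m), stays where it is left (no spring). Its arm, 14 mm wide, passes through a gap in the rail and stands before the cover's leading (+y) edge.
- tab_pad (a point): Centre of the top face of the tab's thumb pad, 40 mm (box x) by 34 mm (box y), outside the box's -x side; in the box frame at x = -100, y = -14, z = 89 mm when up and 75 mm when fully pressed. Press it from above.
- cover: Loose white plastic plate, about 0.2 kg, 120 (x) by 110 (y) by 10 mm, with one upright rib across its middle: 64 mm long (x), 8 mm thick (y), 24 mm above the plate. Origin at the centre of the underside, axes as the box's. Starts on the seat; push it along box +y, by a low push on the rib's -y face.
- rib_top (a point): Middle of the top edge of the cover's rib, 34 mm above the cover's underside.
- bowl: Bystander: white plastic bowl, 120 mm across, 55 mm high, origin under its centre; beyond one end of the box.
- brush: Bystander: hand brush, 190 mm long, lying on the table beyond the other end of the box; origin at its middle, underneath.
- knife: Bystander: short oyster knife with wooden handle, 177 mm long, 20 mm high, lying along the box's far (+x) side; origin underneath, near its middle.
- oyster: Bystander: closed oyster about 70 by 55 by 22 mm, lying on the table near the box's -x side by the seat; origin underneath.
Mind the look-alikes: they are no part of the job. Leave any pink look-alike of the cover alone.

How it is judged:
By the outcome, as a careful person would: the job done as asked, in the order asked, and still so for the second after the job is handed in, with the robot touching nothing.
It also fails if it takes over 40 s, if anything falls off the work surface, if the arm or the gripper's body presses on something with over 40 N, if the wrist force passes 120 N, or if a joint passes its speed limit or range.

ROBOT

A 7-joint arm with a two-finger parallel gripper is mounted at the origin on the work surface. World frame = base frame: x ahead of the robot, y to its left, z up, the work surface at z = 0. Lengths are in m, angles in rad, forces in N, time in s.
With the tool pointing down it reaches from about 0.425 to 0.875 m from the base axis. Payload 4.7 kg.
Tool frame: the origin (TCP) lies between the finger pads; the fingertips stand 25 mm ahead of it and the grasp point (between the pads) lies 6 mm ahead of it; z points along the fingers, y is the direction in which the jaws open and shut (so a half turn about z gives the same grasp; the last joint's range is limited). The gripper opens to 87 mm and grips with 3 to 60 N. Pads are 19 mm wide; open, the fingers measure 117 mm over their backs; the gripper's body (75 mm by 190 mm) begins 51 mm behind the grasp point.
Start: joints at [-1.251, 0.321, -0.07, 1.45, 0.023, 1.371, -0.057], TCP at [0.196, 0.62, 0.248] pointing down, gripper open.
Joint ranges: [-2.86, 2.86], [-0.3, 2.09], [-1.38, 1.24], [0.06, 2.45], [-1.56, 4.7], [0.09, 2.05], [-2.69, 2.69]. Speed limits (rad/s): [2.57, 2.57, 3.14, 3.14, 3.14, 3.14, 3.14].

INTERFACE

Orientations are given as a unit quaternion [w, x, y, z].
In Python, from bench import observe, snapshot, job_done gives the robot as it stands. The module is installed in compiled form; this text tells all that it offers.
- The arm moves only by the tool servo_tool, never from a script. Its argument "plan" is a list of rows, each a list of 7 numbers: the opening, from 0 (shut) to 1 (fully open), then the shift along the tool's x, y, z in m, then the turn, a rotation vector about the tool's x, y, z in degrees. In form: [[claw, tx, ty, tz, wx, wy, wz], ...]. A call has 1 to 12 rows; each row shifts and turns the pose as measured when the row begins, along the tool's axes as they then stand; what a row does not reach is not made up. A row lasts 1/10 s, in which the tool goes at most 50 mm and 8.59 degrees, less where a joint would pass 70% of its speed; a pose out of reach is approached as far as the arm can. A call with a gripper value outside its range is refused whole. The fingers move at their own pace and stop on an object; the grip force is fixed at half the most. Time passes only in rows, so rows that do not move let the fingers close. It gives the time, the measured TCP pose, the force and the opening at its end, in the units of the state.
- observe(): the state, without advancing time (a new reading comes with each control period).
- snapshot(name): name is "scene" or "top" or "wrist"; returns a dict with "color" (420x560x3 uint8, red, green, blue), "fx", "fy", "cx", "cy" (pixels), "origin" and "orientation" of the camera in the world; the wrist camera has in their place "T_tool_cam" (4x4, takes a point from camera to tool coordinates, whose origin is the TCP and whose axes are the flange's). Camera axes: x right, y down, z forward; pixel columns grow to the right and rows downward; lengths in m; the calibration is good to about 2 mm. The wrist camera is an equidistant fisheye: a pixel r from the principal point sees the ray r / f radians off the axis. A picture is of the moment at which its call begins: read the wrist's pose just before it. There is no depth.
- job_done(): hands the job in, once; it reports no verdict.
The state is a dict: "clock": time; "joint_positions": joint angles; "dq": joint speeds; "effort": joint torques, N m; "tcp_pos": TCP position; "tool_rot": TCP orientation; "contact_force": force on the tool from outside, world axes, zero at the start; "moment": the same for the moment, N m; "gripper_width": finger opening in m.
Only numpy, scipy, OpenCV 4.12 (cv2) and the standard library are available. Lean on these libraries where they do the work, as an engineer would, in place of code of your own. Each camera call takes 0.05 s, during which the arm holds its last target.

## Working session

There is one attempt and no reset: what is moved stays moved. The work goes in short steps, Python scripts to look and compute and a tool call to move; the robot and the scene stay as the last step left them, time stands still between calls to the robot, and variables do not carry over. Pictures are saved under pics/ and viewed, and the job is handed in when it is done.

Besides the shell and the picture viewer there is one more tool, called after "Call:" by a JSON object that holds its "method" and its "body", one argument or row to a line. servo_tool: Moves the arm, as the interface text tells. Its arguments: {"type":"object","properties":{"plan":{"type":"array"}},"required":["plan"]}

```bash
mkdir -p pics; cat > h.py <<'E'
import numpy as np, cv2
from bench import observe, snapshot, job_done
from scipy.spatial.transform import Rotation as R
def rot(q): return R.from_quat([q[1],q[2],q[3],q[0]]).as_matrix()
def snap(n,f):
    s=snapshot(n); cv2.imwrite('pics/'+f+'.png',s['color'][:,:,::-1]); return s
def onplane(s,u,v,z):
    d=rot(s['orientation'])@np.array([(u-s['cx'])/s['fx'],(v-s['cy'])/s['fy'],1]); o=np.array(s['origin'])
    return o+d*(z-o[2])/d[2]
def proj(s,p):
    c=rot(s['orientation']).T@(np.array(p)-np.array(s['origin'])); return c[0]/c[2]*s['fx']+s['cx'],c[1]/c[2]*s['fy']+s['cy']
E
python3 - <<'E'
from h import *
import pickle
o=observe(); print(o)
for n in['scene','top','wrist']:
    s=snap(n,n+'0'); pickle.dump(s,open(n+'0.pkl','wb')); print(n,{k:v for k,v in s.items() if k!='color'})
E
```

```text
{'clock': 0.0, 'joint_positions': array([-1.25086588,  0.32180048, -0.07009165,  1.45166491,  0.02259467,
        1.37080994, -0.05691478]), 'dq': array([-5.87535774e-04,  1.99993243e-04,  1.53403568e-03,  4.95902925e-05,
        1.00931531e-03, -7.62512029e-04, -1.24635540e-03]), 'effort': array([-2.63482752e-04, -4.91284525e+01, -4.04180037e-01, -3.12524915e+01,
       -6.40406320e-02,  4.40571865e-02,  1.82085441e-04]), 'tcp_pos': array([0.19559251, 0.61934206, 0.24648122]), 'tool_rot': array([-9.88942785e-05,  1.52309503e-01,  9.88332392e-01, -9.42635746e-04]), 'contact_force': array([-0.03470341,  0.18192221,  0.48518042]), 'moment': array([-0.01203873,  0.04606696, -0.03566639]), 'gripper_width': 0.08720983253516576}
scene {'fx': 435.84253590289154, 'fy': 435.84253590289154, 'cx': 275.87423839728103, 'cy': 208.42033628299154, 'origin': array([ 1.40000768, -0.15796622,  0.78915795]), 'orientation': array([-0.33261978,  0.69452013,  0.57633051, -0.27358547])}
top {'fx': 528.48515460969, 'fy': 528.48515460969, 'cx': 278.80195312050733, 'cy': 210.89074694444434, 'origin': array([ 0.46501597, -0.00602997,  1.41858112]), 'orientation': array([-0.02997367,  0.70722309, -0.70626812,  0.01106484])}
wrist {'fx': 325.19226210127806, 'fy': 325.19226210127806, 'cx': 278.7184854193227, 'cy': 215.9721496054473, 'T_tool_cam': array([[ 1.08727676e-03, -9.57011751e-01, -2.90047112e-01,
         7.98053428e-02],
       [ 9.99999406e-01,  1.01706844e-03,  3.92797083e-04,
        -1.30277634e-03],
       [-8.09136591e-05, -2.90047367e-01,  9.57012288e-01,
        -1.37890886e-01],
       [ 0.00000000e+00,  0.00000000e+00,  0.00000000e+00,
         1.00000000e+00]])}
```

View pics/scene0.png

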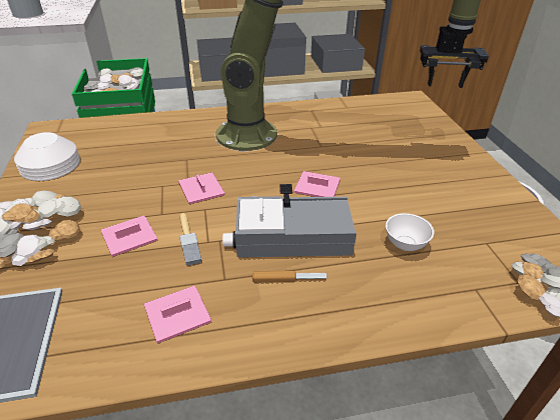

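View pics/top0.png

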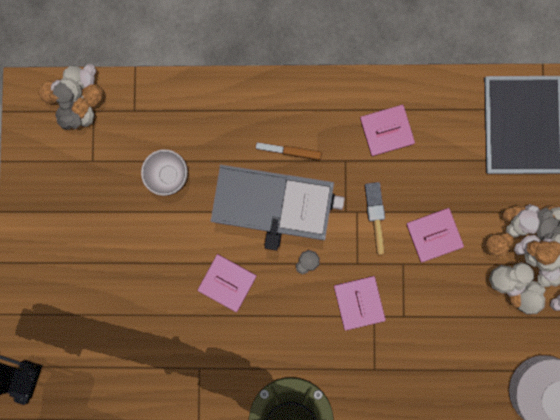

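```bash
python3 - <<'E'
from h import *
import pickle
s=pickle.load(open('top0.pkl','rb')); im=s['color']
c=im[150:280,195:365][:,:,::-1]; cv2.imwrite('pics/crop0.png',cv2.resize(c,None,fx=4,fy=4,interpolation=cv2.INTER_CUBIC)[:600,:800])
hsv=cv2.cvtColor(im,cv2.COLOR_RGB2HSV)
m=((hsv[...,1]<40)&(hsv[...,2]>150)).astype(np.uint8)
w=np.zeros_like(m); w[160:250,270:332]=m[160:250,270:332]
w=cv2.morphologyEx(w,cv2.MORPH_CLOSE,np.ones((7,7),np.uint8))
cs=max(cv2.findContours(w,0,2)[0],key=cv2.contourArea)
b=cv2.minAreaRect(cs); print(b)
P=[onplane(s,*p,0.085) for p in cv2.boxPoints(b)]; P=np.array(P); print(P, P.mean(0), np.linalg.norm(P-np.roll(P,1,0),axis=1))
# tab black
k=(im.max(2)<45).astype(np.uint8); kk=np.zeros_like(k); kk[215:262,255:290]=k[215:262,255:290]
cs=max(cv2.findContours(kk,0,2)[0],key=cv2.contourArea); print(cv2.boundingRect(cs)); 
for v in range(222,256): print(v,''.join('#' if kk[v,u] else '.' for u in range(255,290)))
E
```

```text
((304.1622314453125, 206.48593139648438), (43.13140869140625, 46.88368225097656), 9.090276718139648)
[[ 0.50373251  0.02874239  0.085     ]
 [ 0.6211712   0.01019496  0.085     ]
 [ 0.60374311 -0.09752601  0.085     ]
 [ 0.48672585 -0.07852627  0.085     ]] [ 0.55384317 -0.03427873  0.085     ] [0.10860843 0.1188943  0.1091217  0.11854969]
(267, 231, 14, 18)
222 ..................####.............
223 ...................##..............
224 ..................#................
225 ..................#................
226 ...................................
227 .....................#.............
228 ...................................
229 ................#..................
230 ...................#...............
231 ...............#...................
232 ............######.................
233 ............########.##............
234 ............######.#######.........
235 ............#.#.#..#######.........
236 ........................##.........
237 ..................##....#..........
238 ...........#...##..##...#..........
239 ...........#.#.....#...##..........
240 ...........#..........###..........
241 ...........#...#...#...##..........
242 ..............#........##..........
243 ...........#...........##..........
244 ..........#..#.....#...#...........
245 ............#....#....##...........
246 ................#.....##...........
247 ...................##.#............
248 ...............#.....#.............
249 ...................................
250 ...................................
251 ...................................
252 ...................................
253 ...................................
254 ...................................
255 ...................................
```

View pics/crop0.png

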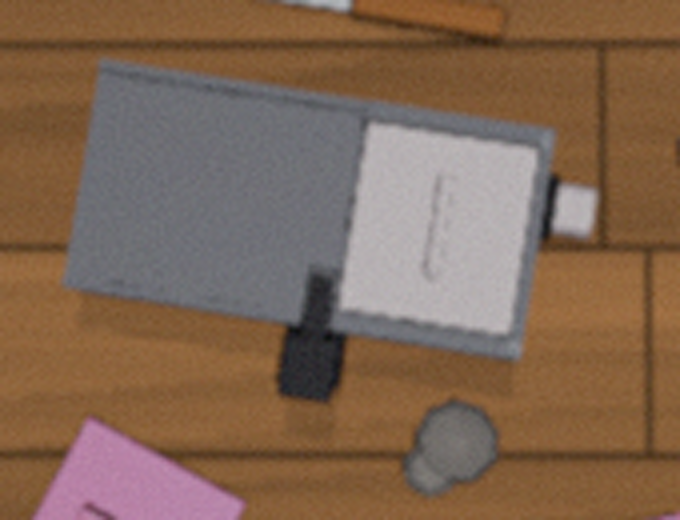

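```bash
cat >> h.py <<'E'
a=np.deg2rad(-9.1); C=np.array([0.55384,-0.03428]); X=np.array([np.cos(a),np.sin(a)]); Y=np.array([-np.sin(a),np.cos(a)])
O=C+0.080*Y
def b2w(x,y,z): return np.r_[O+X*x/1000+Y*y/1000, z/1000]
def w2b(p): d=np.array(p)[:2]-O; return np.r_[d@X*1000,d@Y*1000,p[2]*1000]
E
python3 - <<'E'
from h import *
import pickle
for n in ['top','scene']:
    s=pickle.load(open(n+'0.pkl','rb')); im=s['color'][:,:,::-1].copy()
    f=4; x0,y0=(195,150) if n=='top' else (215,170)
    c=cv2.resize(im[y0:y0+130,x0:x0+170],None,fx=f,fy=f,interpolation=cv2.INTER_CUBIC)
    def pt(p,col):
        u,v=proj(s,b2w(*p)); cv2.drawMarker(c,(int((u+.5-x0)*f),int((v+.5-y0)*f)),col,cv2.MARKER_CROSS,12,1)
    for p in[(-74,150,77),(74,150,77),(-74,-145,81),(74,-145,81)]: pt(p,(0,0,255))
    for p in[(-120,-31,89),(-80,-31,89),(-120,3,89),(-80,3,89)]: pt(p,(0,255,0))
    for p in[(-60,-135,85),(60,-135,85),(60,-25,85),(-60,-25,85)]: pt(p,(255,0,0))
    for p in[(-32,-80,109),(32,-80,109)]: pt(p,(255,0,255))
    cv2.imwrite(f'pics/chk_{n}.png',c)
print(O,b2w(-100,-14,89),b2w(0,-80,0),b2w(0,65,0))
E
```

```text
[0.56649265 0.0447131 ] [0.46553705 0.04670512 0.089     ] [ 0.55384 -0.03428  0.     ] [0.57677292 0.108895   0.        ]
```

View pics/chk_top.png

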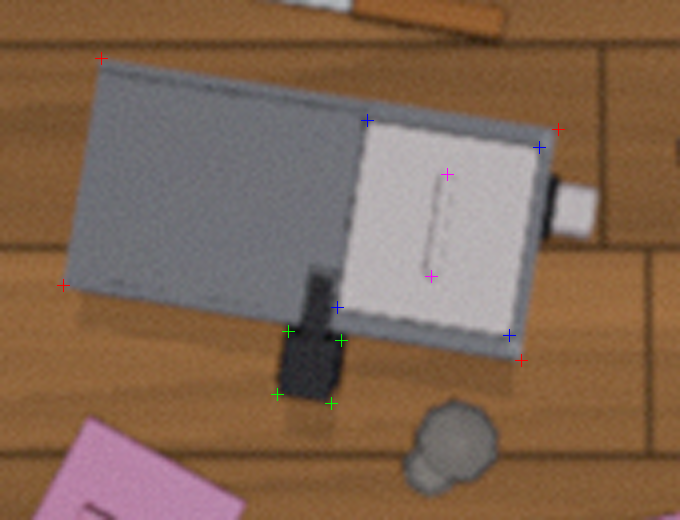

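View pics/chk_scene.png

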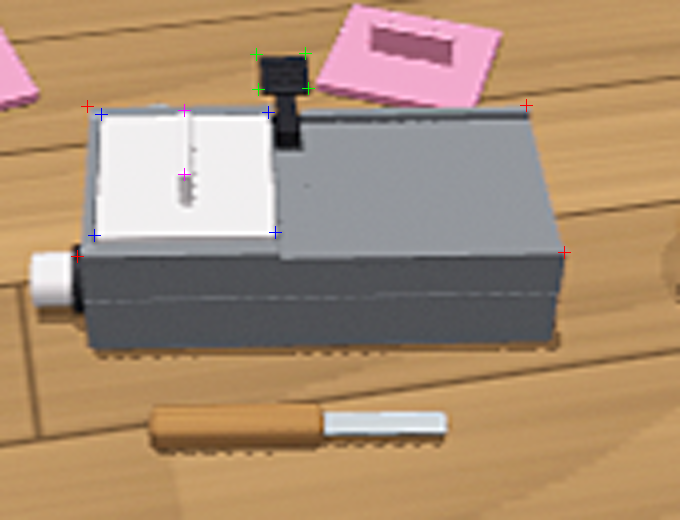

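Call:
{"method": "servo_tool", "body": {
  "plan": [
    [0,-0.045,-0.01,0,0,0,5],
    [0,-0.045,-0.01,0,0,0,5],
    [0,-0.045,-0.01,0,0,0,5],
    [0,-0.045,-0.01,0,0,0,5],
    [0,-0.045,-0.01,0,0,0,5],
    [0,-0.045,-0.01,0,0,0,5],
    [0,-0.045,-0.01,0,0,0,5],
    [0,-0.045,-0.01,0,0,0,5],
    [0,-0.045,-0.01,0,0,0,5],
    [0,-0.045,-0.01,0,0,0,5]
  ]
}}

```text
clock: 1.15
tcp_pos: [0.4665, 0.2564, 0.2407]
tool_rot: [-0.002, 0.563, 0.826, -0.003]
contact_force: [0.9, 0.5, -0.2]
gripper_width: 0.0146
```

```bash
cat >> h.py <<'E'
def st():
    o=observe(); M=rot(o['tool_rot']); p=o['tcp_pos']
    print('t',round(o['clock'],2),'tcp',p.round(4),'box mm',w2b(p).round(1),'tip z',round((p+M[:,2]*.025)[2]*1000,1),'F',o['contact_force'].round(2),'w',round(o['gripper_width'],4))
    G=np.c_[np.r_[Y,0],np.r_[X,0],[0,0,-1]]
    print('rotvec deg to goal',np.rad2deg(R.from_matrix(M.T@G).as_rotvec()).round(2), 'q',o['joint_positions'].round(2))
    return o,M,p
def to(x,y,z):
    o,M,p=st(); print('tool delta',(M.T@(b2w(x,y,z)-p)).round(4))
E
python3 -c "
from h import *
to(-100,-14,200)"
```

```text
t 1.15 tcp [0.4665 0.2564 0.2407] box mm [-132.2  193.2  240.7] tip z 215.7 F [ 0.86  0.52 -0.22] w 0.0146
rotvec deg to goal [-0.43  0.11 30.51] q [-0.82  0.08  0.28  1.76 -0.02  1.32 -0.16]
tool delta [-0.1949 -0.0771  0.0412]
```

Call:
{"method": "servo_tool", "body": {
  "plan": [
    [0,-0.034,-0.011,0.0,0,0,5],
    [0,-0.034,-0.008,0,0,0,5],
    [0,-0.034,-0.005,0,0,0,5],
    [0,-0.034,-0.002,0,0,0,5],
    [0,-0.034,0,0,0,0,5],
    [0,-0.034,0.002,0,0,0,5.5],
    [0,0,0,0,0,0,0]
  ]
}}

```text
clock: 1.85
tcp_pos: [0.4722, 0.0312, 0.2403]
tool_rot: [-0.001, 0.773, 0.634, -0.004]
contact_force: [0.3, 0.5, -0.0]
gripper_width: 0.0003
```

```bash
python3 -c "
from h import *
to(-100,-14,135)"
```

```text
t 1.85 tcp [0.4722 0.0312 0.2403] box mm [-91.  -28.3 240.3] tip z 215.3 F [ 0.3   0.49 -0.01] w 0.0003
rotvec deg to goal [-0.38  0.33 -2.21] q [-0.62 -0.07  0.48  1.89  0.04  1.32 -0.35]
tool delta [ 0.0145 -0.0089  0.1053]
```

Call:
{"method": "servo_tool", "body": {
  "plan": [
    [0,0.0145,-0.01,0.015,-0.4,0.3,-2.2],
    [0,0,0,0.03,0,0,0],
    [0,0,0,0.03,0,0,0],
    [0,0,0,0.025,0,0,0],
    [0,0,0,0,0,0,0]
  ]
}}

```text
clock: 2.35
tcp_pos: [0.4653, 0.0494, 0.1381]
tool_rot: [-0.0, 0.76, 0.65, 0.002]
contact_force: [-0.2, -0.5, 0.0]
gripper_width: 0.0006
```

```bash
python3 -c "
from h import *
to(-100,-14,115)
s=snap('top','top1');cv2.imwrite('pics/c1.png',cv2.resize(s['color'][150:280,195:365,::-1],None,fx=4,fy=4))
s=snap('scene','s1');cv2.imwrite('pics/c2.png',cv2.resize(s['color'][140:270,215:385,::-1],None,fx=4,fy=4))"
```

```text
t 2.35 tcp [0.4653 0.0494 0.1381] box mm [-100.7  -11.4  138.1] tip z 113.1 F [-0.19 -0.54  0.01] w 0.0006
rotvec deg to goal [ 0.16 -0.21  0.16] q [-0.63  0.01  0.47  2.04 -0.01  1.09 -0.31]
tool delta [-0.0027  0.0006  0.0231]
```

View pics/c2.png

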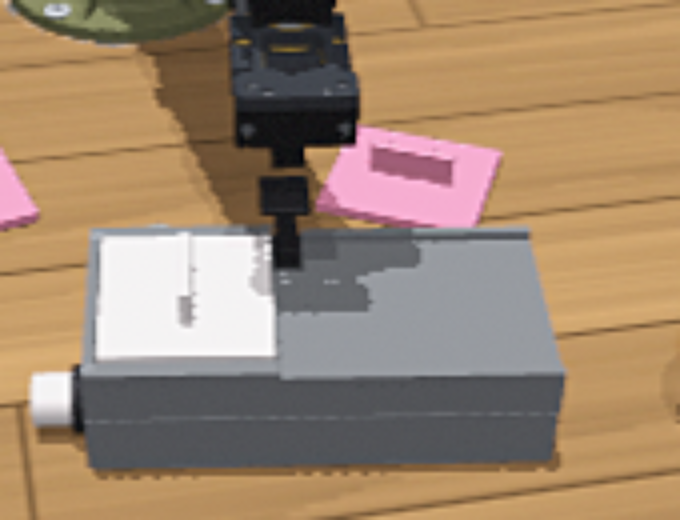

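Call:
{"method": "servo_tool", "body": {
  "plan": [
    [0,-0.0027,0,0.01,0,0,0],
    [0,0,0,0.01,0,0,0],
    [0,0,0,0.005,0,0,0],
    [0,0,0,0.004,0,0,0],
    [0,0,0,0.004,0,0,0],
    [0,0,0,0.004,0,0,0]
  ]
}}

```text
clock: 3.05
tcp_pos: [0.4711, 0.0481, 0.1067]
tool_rot: [0.002, 0.76, 0.65, 0.009]
contact_force: [-2.0, -0.8, 5.2]
gripper_width: 0.0009
```

```bash
python3 -c "
from h import *
to(-100,-14,100)"
```

```text
t 3.05 tcp [0.4711 0.0481 0.1067] box mm [-94.8 -11.7 106.7] tip z 81.7 F [-1.99 -0.78  5.23] w 0.0009
rotvec deg to goal [ 0.83 -0.59  0.2 ] q [-0.62  0.05  0.48  2.07 -0.04  1.01 -0.28]
tool delta [-0.0023 -0.0053  0.0066]
```

Call:
{"method": "servo_tool", "body": {
  "plan": [
    [0,0,-0.002,0.004,0.4,-0.3,0],
    [0,0,-0.002,0.004,0.4,-0.3,0],
    [0,0,-0.001,0.004,0,0,0]
  ]
}}

```text
clock: 3.35
tcp_pos: [0.4705, 0.0486, 0.0992]
tool_rot: [0.002, 0.76, 0.65, 0.003]
contact_force: [-16.6, -3.7, 51.3]
gripper_width: 0.0005
```

```bash
python3 -c "
from h import *
to(-100,-14,100)"
```

```text
t 3.35 tcp [0.4705 0.0486 0.0992] box mm [-95.4 -11.3  99.2] tip z 74.2 F [-16.55  -3.75  51.28] w 0.0005
rotvec deg to goal [ 0.39 -0.07  0.17] q [-0.62  0.07  0.48  2.07 -0.04  1.   -0.28]
tool delta [-0.0027 -0.0046 -0.0008]
```

Call:
{"method": "servo_tool", "body": {
  "plan": [
    [0,0,0,-0.01,0,0,0],
    [0,0,0,-0.02,0,0,0],
    [0.34,0,0,-0.03,0,0,0],
    [0.34,0,0,-0.03,0,0,0],
    [0.34,0,0,0,0,0,0]
  ]
}}

```text
clock: 3.85
tcp_pos: [0.4676, 0.0493, 0.1902]
tool_rot: [0.0, 0.76, 0.65, -0.001]
contact_force: [0.1, 0.2, -0.6]
gripper_width: 0.0168
```

```bash
python3 -c "
from h import *
to(0,-108,165)
s=snap('scene','s2');cv2.imwrite('pics/c3.png',cv2.resize(s['color'][140:270,215:385,::-1],None,fx=4,fy=4))"
```

```text
t 3.85 tcp [0.4676 0.0493 0.1902] box mm [-98.3 -11.1 190.2] tip z 165.2 F [ 0.14  0.15 -0.57] w 0.0168
rotvec deg to goal [-0.02  0.08  0.18] q [-0.64 -0.04  0.47  1.97  0.02  1.21 -0.33]
tool delta [-0.0972  0.098   0.0253]
```

View pics/c3.png

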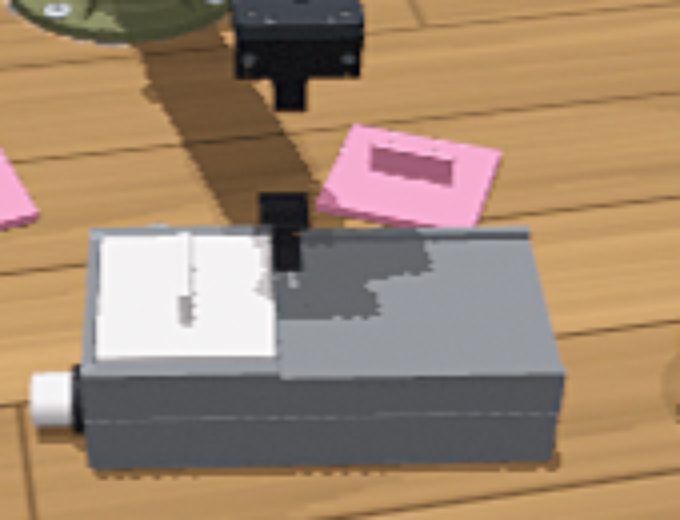

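Call:
{"method": "servo_tool", "body": {
  "plan": [
    [0.34,-0.03,0.03,0,0,0,0],
    [0.34,-0.03,0.03,0,0,0,0],
    [0.34,-0.03,0.03,0,0,0,0],
    [0.34,-0.007,0.008,0.02,0,0,0],
    [0.34,0,0,0,0,0,0]
  ]
}}

```text
clock: 4.4
tcp_pos: [0.5461, -0.0625, 0.1594]
tool_rot: [-0.004, 0.758, 0.653, -0.007]
contact_force: [-0.4, 1.3, 0.0]
gripper_width: 0.0293
```

```bash
python3 -c "
from h import *
to(0,-108,140)"
```

```text
t 4.4 tcp [ 0.5461 -0.0625  0.1594] box mm [  -3.2 -109.1  159.4] tip z 134.5 F [-0.42  1.27  0.01] w 0.0293
rotvec deg to goal [-0.85  0.3   0.56] q [-0.48  0.2   0.61  1.82 -0.12  1.17  0.02]
tool delta [0.0011 0.0035 0.0194]
```

Call:
{"method": "servo_tool", "body": {
  "plan": [
    [0.34,0,0.0035,0.012,-0.8,0.3,0.5],
    [0.34,0,0,0.012,0,0,0],
    [0.34,0,0,0.01,0,0,0],
    [0.34,0,0,0.006,0,0,0],
    [0.34,0,0,0,0,0,0]
  ]
}}

```text
clock: 4.9
tcp_pos: [0.5457, -0.06, 0.1142]
tool_rot: [-0.003, 0.76, 0.65, -0.003]
contact_force: [0.5, 0.1, 0.3]
gripper_width: 0.0296
```

```bash
python3 -c "
from h import *
to(0,-108,116)
s=snap('scene','s4');cv2.imwrite('pics/c4.png',cv2.resize(s['color'][140:270,215:385,::-1],None,fx=4,fy=4))"
```

```text
t 4.9 tcp [ 0.5457 -0.06    0.1142] box mm [  -3.9 -106.7  114.2] tip z 89.2 F [0.53 0.07 0.31] w 0.0296
rotvec deg to goal [-0.52  0.02  0.2 ] q [-0.47  0.25  0.6   1.87 -0.16  1.08  0.04]
tool delta [-0.0013  0.0039 -0.0019]
```

View pics/c4.png

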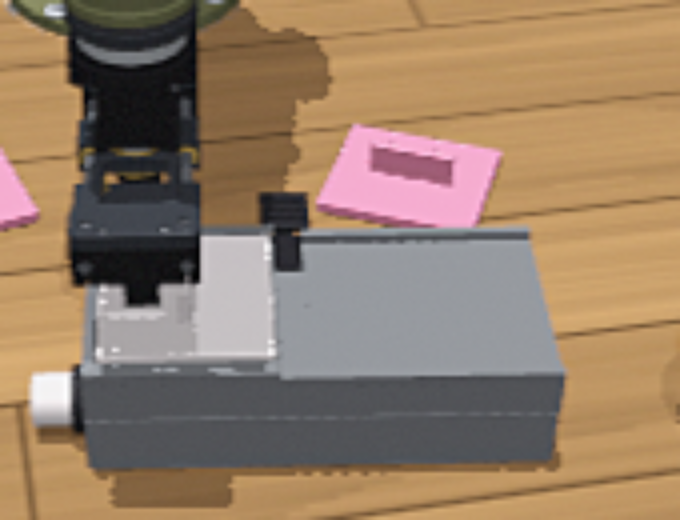

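Call:
{"method": "servo_tool", "body": {
  "plan": [
    [0.34,0.004,0.004,-0.002,-0.5,0,0.2],
    [0.34,0.006,0,0,0,0,0],
    [0.34,0.006,0,0,0,0,0],
    [0.34,0.006,0,0,0,0,0]
  ]
}}

```text
clock: 5.35
tcp_pos: [0.5551, -0.0381, 0.1187]
tool_rot: [0.002, 0.761, 0.648, 0.001]
contact_force: [0.4, 0.2, -0.8]
gripper_width: 0.0298
```

```bash
python3 -c "
from h import *
to(0,-60,115)"
```

```text
t 5.35 tcp [ 0.5551 -0.0381  0.1187] box mm [  1.9 -83.6 118.7] tip z 93.7 F [ 0.4   0.22 -0.76] w 0.0298
rotvec deg to goal [ 0.23 -0.01 -0.06] q [-0.5   0.25  0.59  1.86 -0.15  1.07 -0.01]
tool delta [ 0.0236 -0.0019  0.0036]
```

```bash
python3 -c "
from h import *
st()
s=snap('scene','s5');cv2.imwrite('pics/c5.png',cv2.resize(s['color'][140:270,215:385,::-1],None,fx=4,fy=4))"
```

```text
t 5.35 tcp [ 0.5551 -0.0381  0.1187] box mm [  1.9 -83.6 118.7] tip z 93.7 F [ 0.4   0.22 -0.76] w 0.0298
rotvec deg to goal [ 0.23 -0.01 -0.06] q [-0.5   0.25  0.59  1.86 -0.15  1.07 -0.01]
```

View pics/c5.png

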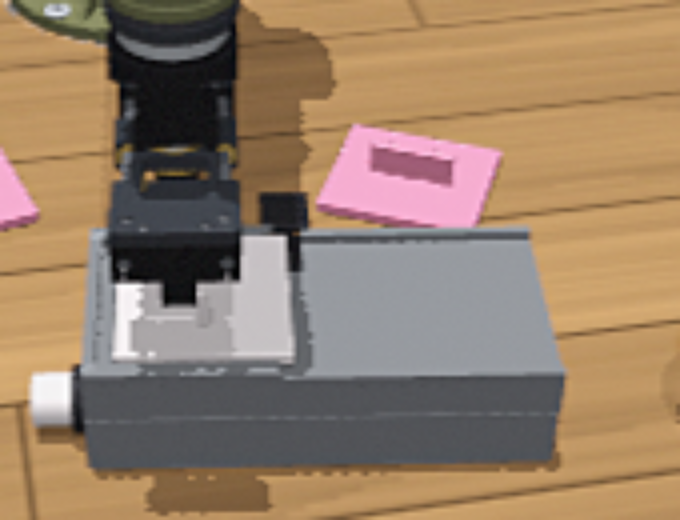

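Call:
{"method": "servo_tool", "body": {
  "plan": [
    [0.34,0.004,-0.001,0.003,0,0,0],
    [0.34,0.006,0,0,0,0,0],
    [0.34,0.008,0,0,0,0,0],
    [0.34,0.008,0,0,0,0,0],
    [0.34,0.008,0,0,0,0,0],
    [0.34,0.006,0,0,0,0,0]
  ]
}}

```text
clock: 6.0
tcp_pos: [0.5616, 0.0041, 0.1163]
tool_rot: [0.003, 0.761, 0.648, 0.001]
contact_force: [0.3, -1.0, -0.6]
gripper_width: 0.0295
```

```bash
python3 -c "
from h import *
to(0,0,115)
s=snap('scene','s6');cv2.imwrite('pics/c6.png',cv2.resize(s['color'][140:270,215:385,::-1],None,fx=4,fy=4))"
```

```text
t 6.0 tcp [0.5616 0.0041 0.1163] box mm [  1.6 -40.9 116.3] tip z 91.3 F [ 0.27 -0.99 -0.59] w 0.0295
rotvec deg to goal [ 0.33  0.07 -0.07] q [-0.55  0.26  0.56  1.85 -0.15  1.07 -0.09]
tool delta [ 0.0409 -0.0016  0.0012]
```

View pics/c6.png

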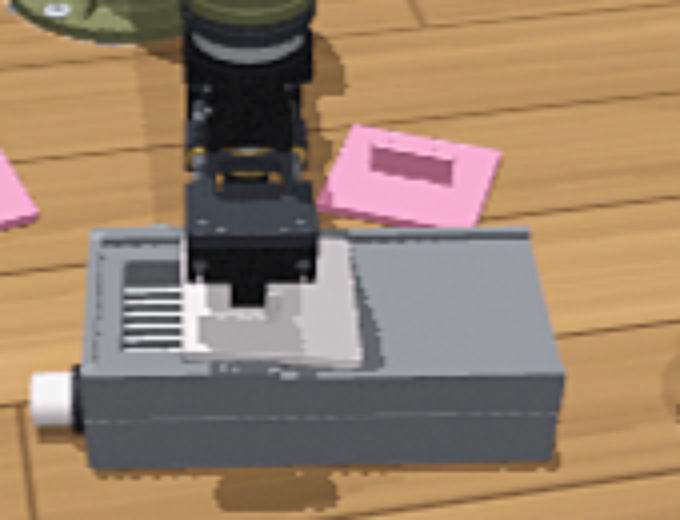

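Call:
{"method": "servo_tool", "body": {
  "plan": [
    [0.34,0.006,0,0,0,0,0],
    [0.34,0.008,-0.001,0,0,0,0],
    [0.34,0.008,0,0,0,0,0],
    [0.34,0.008,0,0,0,0,0],
    [0.34,0.008,0,0,0,0,0],
    [0.34,0.006,0,0,0,0,0]
  ]
}}

```text
clock: 6.65
tcp_pos: [0.567, 0.0541, 0.1149]
tool_rot: [0.001, 0.761, 0.649, 0.001]
contact_force: [-0.1, -1.8, -1.2]
gripper_width: 0.0297
```

```bash
python3 -c "
from h import *
to(0,51.5,113)
s=snap('scene','s7');cv2.imwrite('pics/c7.png',cv2.resize(s['color'][140:270,215:385,::-1],None,fx=4,fy=4))"
```

```text
t 6.65 tcp [0.567  0.0541 0.1149] box mm [ -1.    9.4 114.9] tip z 89.9 F [-0.07 -1.78 -1.22] w 0.0297
rotvec deg to goal [ 0.17 -0.03  0.04] q [-0.6   0.27  0.53  1.83 -0.16  1.08 -0.17]
tool delta [0.0421 0.001  0.0019]
```

View pics/c7.png

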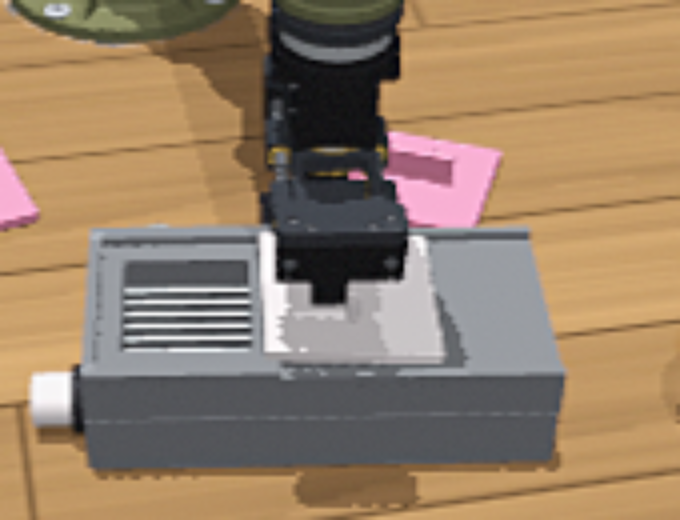

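Call:
{"method": "servo_tool", "body": {
  "plan": [
    [0.34,0.006,0.001,0,0,0,0],
    [0.34,0.007,0,0,0,0,0],
    [0.34,0.007,0,0.001,0,0,0],
    [0.34,0.006,0,0,0,0,0],
    [0.34,0.003,0,0,0,0,0],
    [0.34,0,0,0,0,0,0]
  ]
}}

```text
clock: 7.3
tcp_pos: [0.5736, 0.0857, 0.1143]
tool_rot: [0.001, 0.76, 0.649, 0.001]
contact_force: [-0.2, -0.9, -0.0]
gripper_width: 0.0294
```

```bash
python3 -c "
from h import *
to(0,51.5,113)
s=snap('scene','s8');cv2.imwrite('pics/c8.png',cv2.resize(s['color'][140:270,215:385,::-1],None,fx=4,fy=4))"
```

```text
t 7.3 tcp [0.5736 0.0857 0.1143] box mm [  0.5  41.6 114.3] tip z 89.3 F [-0.23 -0.94 -0.  ] w 0.0294
rotvec deg to goal [ 0.22 -0.03  0.09] q [-0.64  0.29  0.52  1.81 -0.16  1.08 -0.22]
tool delta [ 0.0099 -0.0005  0.0013]
```

View pics/c8.png

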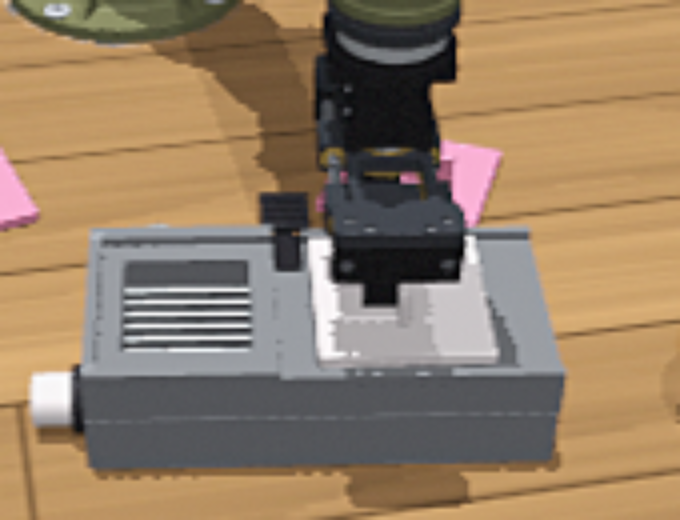

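Call:
{"method": "servo_tool", "body": {
  "plan": [
    [0.34,0.005,0,0.001,0,0,0],
    [0.34,0.003,0,0,0,0,0],
    [0.34,0,0,0,0,0,0],
    [0.34,-0.006,0,0,0,0,0],
    [0.34,-0.008,0,0,0,0,0],
    [0.34,0,0,-0.02,0,0,0],
    [0.34,0,0,-0.04,0,0,0],
    [0.34,0,0,-0.05,0,0,0]
  ]
}}

```text
clock: 8.15
tcp_pos: [0.5667, 0.0769, 0.218]
tool_rot: [-0.002, 0.761, 0.648, -0.006]
contact_force: [1.1, 0.8, 0.6]
gripper_width: 0.0295
```

Call:
{"method": "servo_tool", "body": {
  "plan": [
    [0.34,-0.02,-0.03,-0.02,0,0,0],
    [0.34,-0.03,-0.03,0,0,0,0],
    [0.34,-0.04,-0.03,0,0,0,0],
    [0.34,-0.04,-0.02,0,0,0,0],
    [0.34,-0.04,0,0,0,0,0],
    [0.34,-0.03,0,0,0,0,0],
    [0.34,0,0,0,0,0,0]
  ]
}}

```text
clock: 8.85
tcp_pos: [0.4246, -0.1111, 0.2471]
tool_rot: [-0.0, 0.762, 0.648, 0.005]
contact_force: [0.3, 0.8, 0.2]
gripper_width: 0.0299
```

```bash
python3 - <<'E'
from h import *
st()
s=snap('scene','s9');cv2.imwrite('pics/c9.png',cv2.resize(s['color'][140:270,215:385,::-1],None,fx=4,fy=4))
s=snap('top','t9');cv2.imwrite('pics/t9c.png',cv2.resize(s['color'][150:280,195:365,::-1],None,fx=4,fy=4))
im=s['color'];hsv=cv2.cvtColor(im,cv2.COLOR_RGB2HSV)
m=((hsv[...,1]<40)&(hsv[...,2]>150)).astype(np.uint8)
w=np.zeros_like(m); w[160:250,205:332]=m[160:250,205:332]
w=cv2.morphologyEx(w,cv2.MORPH_CLOSE,np.ones((7,7),np.uint8))
cs=max(cv2.findContours(w,0,2)[0],key=cv2.contourArea); b=cv2.minAreaRect(cs)
P=np.array([w2b(onplane(s,*p,.081)) for p in cv2.boxPoints(b)]); print(P.round(1),P.mean(0).round(1))
E
```

```text
t 8.85 tcp [ 0.4246 -0.1111  0.2471] box mm [-115.4 -176.3  247.1] tip z 222.1 F [0.34 0.82 0.21] w 0.0299
rotvec deg to goal [ 0.34 -0.45 -0.13] q [-0.56 -0.21  0.68  1.97  0.13  1.34 -0.09]
[[-61.1 118.7  81. ]
 [ 59.8 118.9  81. ]
 [ 58.9   7.9  81. ]
 [-61.6   8.3  81. ]] [-1.  63.5 81. ]
```

View pics/c9.png

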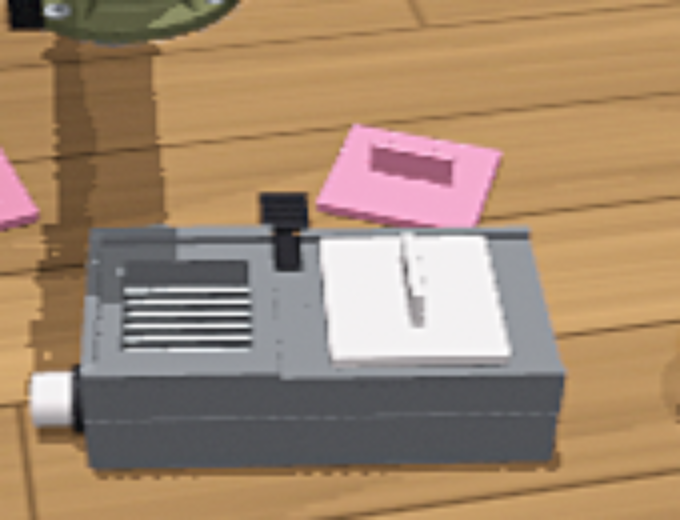

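View pics/t9.png

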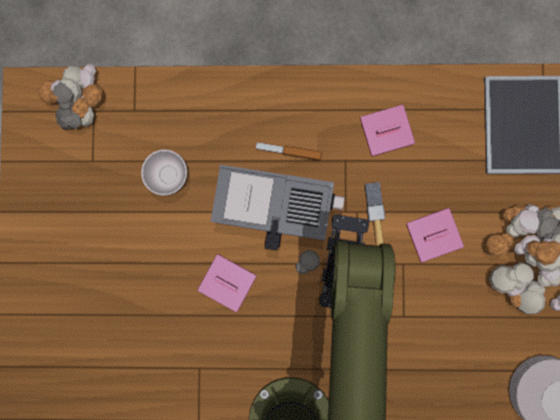

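```bash
python3 -c "
from h import *
print(job_done())"
```

```text
the job is handed in; nothing more can be done
None
```

The strainer box is open, and I handed the job in at about 9 s on the robot clock; no verdict was reported.

- **Tab:** I pressed it with closed fingertips until it reached its stop. The tip was then at z ≈ 74 mm, and the force rose to about 51 N on the fingertips, about 54 N in total at the wrist (limit 120 N). It stayed down afterwards.
- **Cover:** I pushed it by the rib with two slightly parted fingertips, without pinching or lifting. The last top picture puts its centre at box x ≈ -1 mm, y ≈ 63.5 mm. The target was 0 and 65 mm, and the allowed range in y is 31 to 95 mm. In the scene picture it lies flat and square on the deck, and the opening is fully clear.
- **Bystanders:** The bowl, brush, knife and oyster, and the pink look-alikes, appear where they were, by eye only. In the last view the arm partly hides the brush handle.
- **Robot at the end:** The gripper was clear of everything, with the tips at about 0.22 m.

Two things did not go exactly as planned:

- **Fingertip drift:** The tips drifted about 5 mm on the pad while pressing, but stayed on it.
- **Camera agreement:** The two camera views disagreed by about 1–2 mm on where the box is. That is within the stated calibration.

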